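Shut the nougat bar mould, pin it and hold it pressed

ROBOT

A 6-joint arm with a two-finger parallel gripper is mounted at the origin on the work surface. World frame = base frame: x ahead of the robot, y to its left, z up, the work surface at z = 0. Lengths are in mm, angles in rad, forces in N, time in s.
With the tool pointing down it reaches from about 225 to 875 mm from the base axis. Payload 3.4 kg.
Tool frame: the origin (TCP) lies at the very end of the fingers, on their centre line; the grasp point (between the pads) lies 19 mm behind it; z points along the fingers, y is the direction in which the jaws open and shut (so a half turn about z gives the same grasp; the last joint's range is limited). The gripper opens to 85 mm and grips with 20 to 120 N. Pads are 22 mm wide; open, the fingers measure 114 mm over their backs; the gripper's body (76 mm by 85 mm) begins 54 mm behind the grasp point. The pads swing forward as they close: fully open they stand 13 mm farther back than shut.
Start: joints at [-0.121, 0.276, 1.505, -0, 1.361, -0.121], TCP at [575.033, -0.009, 231.328] pointing down, gripper open.
Joint ranges: [-2.89, 2.89], [-0.75, 2.08], [0.22, 2.7], [-1.18, 4.32], [0.11, 2.71], [-2.7, 2.7]. Speed limits (rad/s): [2.57, 2.57, 3.14, 3.14, 3.14, 3.14].

INTERFACE

Orientations are given as a rotation vector (axis times angle).
In Python, from rig import env, vision, job gives the robot as it stands. The module is installed in compiled form; this text tells all that it offers.
- The arm moves only by the tool arm_command, never from a script. Its argument "commands" is a list of rows, each a list of 5 numbers: the closure, from 0 (fully open) to 1 (shut), then the shift along the tool's x, y, z in mm, then the turn about the tool's z in rad. A call has 1 to 20 rows; each row shifts and turns the commanded pose from where the row before left it, along the tool's axes as they then stand; what a row does not reach is not made up. A row lasts 1/10 s, in which the tool goes at most 50 mm and 8.59 degrees, less where a joint would pass 70% of its speed; a pose out of reach is approached as far as the arm can. A call is refused whole if a number of a shift passes 50 or a number of a turn 0.15, either way. A call with a gripper value outside its range is refused whole. The fingers move at their own pace and stop on an object; "grip_force" is the grip in N (left out, the last holds). Time passes only in rows, so rows that do not move let the fingers close. It gives the time, the measured TCP pose, the force and the opening at its end, in the units of the state.
- env.sense(): the state, without advancing time (a new reading comes with each control period).
- vision.read_camera(name): name is "scene" or "side" or "wrist"; returns a dict with "color" (384x512x3 uint8, blue, green, red), "range_z" (384x512 float32, mm along the optical axis (not along the pixel's ray), 0 where there is no reading), "intrinsics" (3x3 intrinsics, pixels), "extrinsics" (4x4, takes a point from camera to world coordinates). Camera axes: x right, y down, z forward; pixel columns grow to the right and rows downward; lengths in mm; the calibration is good to about 2 mm. The wrist camera is an equidistant fisheye: a pixel r from the principal point sees the ray r / f radians off the axis. A picture is of the moment at which its call begins.
- job.close_job(): hands the job in, once; it reports no verdict.
The state is a dict: "time_s": time; "joints": joint angles; "qd": joint speeds; "effort": joint torques, N m; "ee_pos": TCP position; "eef_rot": TCP orientation; "force": force on the tool from outside, world axes, zero at the start; "ft_torque": the same for the moment, N m; "grip_width": finger opening in mm.
Only numpy, scipy, OpenCV 4.12 (cv2) and the standard library are available. Lean on these libraries where they do the work, as an engineer would, in place of code of your own. Each camera call takes 0.05 s, during which the arm holds its last target.

TASK

Swing the raised top half of the bar mould down onto the bottom half, so that the nougat bars are boxed in. Then take the mould pin (red grip) from the white rack and push it down through the hole in the top half's lug into the hole below, and bear down on it until its collar holds the two halves fully shut against the springy seal. Finish while still holding the pin pressed down, do not let go, and leave the corer, the bowl and the scraper where they are.

Things in the scene. Friction and masses are not known exactly. Their poses are not given: they have to be found in the camera images.
- mould: Aluminium bottom half of the bar mould, fixed: 200 mm (own x) by 150 mm (own y), 40 mm high, three cavities with cream nougat bars standing 5 mm proud, a springy white seal 5 mm proud of the rim. Origin: centre of its underside; z up. The hinge runs along own x at its +y side; a dark steel lug with the pin hole (50 x 46 mm, 40 mm high) sticks out mid -y side.
- mould_hinge (a point): Middle of the hinge line: 83 mm to own +y of the mould's origin and 40 mm above the table. Same axes as the mould.
- mould_hole (a point): Mouth of the pin hole in the bottom half's lug: 99 mm to own -y of the mould's origin, 40 mm above the table. The hole is 13.5 mm wide, vertical and goes right through the 40 mm lug. Same axes as the mould.
- upper (a joint): Opening angle of the top half, rad: 0 fully shut (hard stop), 1.57 upright, 1.9 leaning back; starts at 1.25 to 1.85. Damped hinge with friction: above about 1.1 it stays where left, below about 0.9 it sinks shut by itself and rests on the seal at about 0.02 (4 mm open at the lug). Then about 6 to 10 N straight down on the lug shut it to 0; let go, it lifts to 0.015 or more.
- upper_hole (a point): Mouth of the pin hole in the top half's lug, on the outer (upper) face, 182 mm from the hinge line. The hole is 13.5 mm wide, right through the 14 mm lug; shut, it lies over the bottom hole. Axes of the top half: z out of the outer face, -y from hinge to lug; shut, they match the mould's.
- pin: The mould pin, 120 g: red cylindrical grip with black rings, 28 mm wide, 6 to 48 mm above the origin; below it a steel collar 36 mm wide, 6 mm thick; below that a steel shank 12 mm wide, 45 mm long, tapered foot. Origin: on the axis at the collar's underside; z towards the grip. Starts upright in one of the rack's two holes, collar on the rack's top.
- pin_tip (a point): Lower end of the pin's shank, 45 mm below the pin's origin on its axis.
- rack: White plastic pin rack, fixed: 170 mm (own x) by 60 mm (own y), 50 mm high, with two 13.5 mm through holes at own x = -45 mm and +45 mm. Origin: centre of its underside.
- corer: Sampling corer with a blue grip, same size as the pin but with a 10 mm shank, in the rack's other hole. Bystander: leave it. Origin: on its axis at the collar's underside.
- bowl: Loose stainless bowl, 130 mm wide, 55 mm high, origin at the centre of its underside. Bystander.
- scraper: Loose steel dough scraper with a white 22 mm thick bar grip, about 115 x 125 mm, lying flat; origin near the middle of its underside. Bystander.
- upper_plate (a point): Middle of the top half's outer face, 83 mm from the hinge line. Top half: aluminium plate 200 x 150 x 14 mm, 0.7 kg, with a dark steel lug 50 x 46 x 14 mm that reaches 205 mm from the hinge line; behind the lug a 4 mm steel patch on the outer face, 112 to 158 mm from the hinge line. Axes as upper_hole.

How it is judged:
By the outcome, as a careful person would: the job done as asked, in the order asked, and still so for the second after the job is handed in, while the arm keeps its last pose, push and grip.
It also fails if it takes over 56 s, if anything falls off the work surface, if the arm or the gripper's body presses on something with over 40 N, if the wrist force passes 120 N, or if a joint passes its speed limit or range.

## Working session

There is one attempt and no reset: what is moved stays moved. The work goes in short steps, Python scripts to look and compute and a tool call to move; the robot and the scene stay as the last step left them, time stands still between calls to the robot, and variables do not carry over. Pictures are saved under pics/ and viewed, and the job is handed in when it is done.

Besides the shell and the picture viewer there is one more tool, called after ">>>" by a JSON object that holds its "fn" and its "kwargs", one argument or row to a line. arm_command: Moves the arm, as the interface text tells. Its arguments: {"type":"object","properties":{"commands":{"type":"array"},"grip_force":{"type":"number"}},"required":["commands"]}

```bash
mkdir -p pics; python3 - <<'E'
from rig import env, vision
import cv2,numpy as np
print(env.sense())
for n in ["scene","side","wrist"]:
    d=vision.read_camera(n); cv2.imwrite(f"pics/{n}0.png",d["color"]); np.savez(f"pics/{n}0.npz",**d)
    print(n,d["intrinsics"].tolist(),np.round(d["extrinsics"],3).tolist(), (d["range_z"]>0).mean())
E
```

```text
{'time_s': 0.0, 'joints': array([-1.20982442e-01,  2.76581133e-01,  1.50616066e+00, -3.39290704e-05,
        1.36069925e+00, -1.20975941e-01]), 'qd': array([-0.00131076, -0.00086763,  0.00077634,  0.00100453, -0.00104295,
        0.0012276 ]), 'effort': array([ 6.20495921e-04, -4.16768074e+01, -2.45808578e+01, -1.52056768e-04,
        1.11346930e-02,  1.69860516e-05]), 'ee_pos': array([5.74454815e+02, 5.88041850e-02, 2.30436656e+02]), 'eef_rot': array([-2.22042591e+00, -2.22042726e+00,  1.83045492e-03]), 'force': array([-0.15976843,  0.39380432, -0.30854096]), 'ft_torque': array([-0.04920991, -0.0239742 ,  0.02320245]), 'grip_width': 85.8145860476581}
scene [[443.5873128749673, 0.0, 258.3216109675904], [0.0, 443.5873128749673, 199.42660058305916], [0.0, 0.0, 1.0]] [[-0.573, 0.53, -0.625, 1216.736], [0.82, 0.374, -0.434, 517.049], [0.004, -0.761, -0.649, 740.732], [0.0, 0.0, 0.0, 1.0]] 0.9956766764322916
side [[400.82880952606973, 0.0, 261.429424019072], [0.0, 400.82880952606973, 193.3343492915521], [0.0, 0.0, 1.0]] [[0.878, -0.285, 0.384, 148.073], [-0.478, -0.544, 0.69, -684.32], [0.012, -0.789, -0.614, 742.534], [0.0, 0.0, 0.0, 1.0]] 0.9963328043619791
wrist [[297.3186396354542, 0.0, 254.5819093289501], [0.0, 297.3186396354542, 197.73596747874967], [0.0, 0.0, 1.0]] [[1.0, 0.001, -0.001, 574.544], [0.001, -0.961, -0.276, 68.738], [-0.001, 0.276, -0.961, 372.661], [0.0, 0.0, 0.0, 1.0]] 0.9926910400390625
```

View pics/scene0.png

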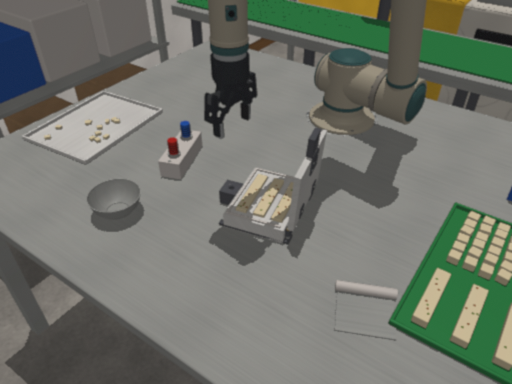

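View pics/side0.png

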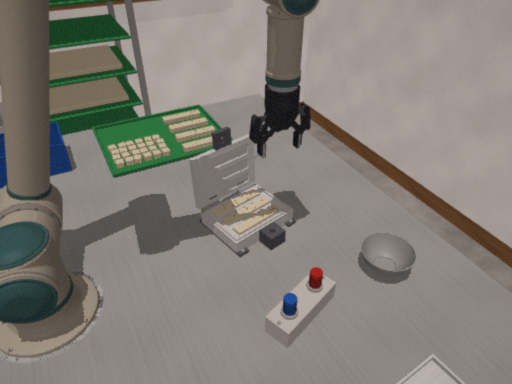

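View pics/wrist0.png

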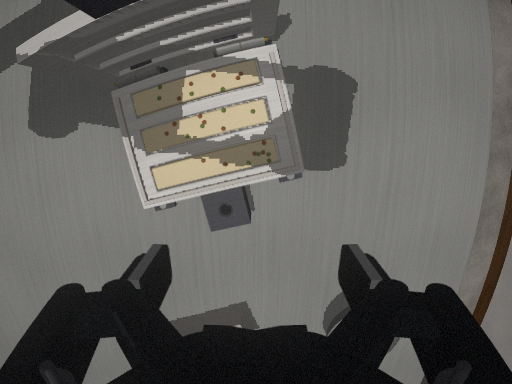

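```bash
cat > h.py <<'E'
import numpy as np,cv2
def ray(name,d,u,v):
    K=d["intrinsics"];x=(u-K[0,2])/K[0,0];y=(v-K[1,2])/K[1,1]
    if name=="wrist":
        r=np.hypot(x,y); s=np.where(r>1e-9,np.sin(r)/np.maximum(r,1e-9),1)
        return np.stack([x*s,y*s,np.cos(r)],-1)
    return np.stack([x,y,np.ones_like(x)],-1)
def pts(name,d):
    v,u=np.mgrid[:384,:512].astype(float); r=ray(name,d,u,v)
    p=r/r[...,2:]*d["range_z"][...,None]
    E=d["extrinsics"]; return p@E[:3,:3].T+E[:3,3]
def onz(name,d,u,v,z):
    E=d["extrinsics"]; r=ray(name,d,np.array(float(u)),np.array(float(v)))@E[:3,:3].T
    return E[:3,3]+r*(z-E[2,3])/r[2]
E
python3 - <<'E'
from h import *
D={n:dict(np.load(f"pics/{n}0.npz")) for n in("scene","side","wrist")}
P={n:pts(n,D[n]) for n in D}
for n in("scene","side"):
    c=D[n]["color"].astype(int);p=P[n]
    b,g,r=c[...,0],c[...,1],c[...,2]
    for nm,m in(("red",(r>110)&(g<50)&(b<50)),("blue",(b>100)&(r<60)&(g<90))):
        m=m&(p[...,2]>40)&(p[...,2]<130)&(p[...,1]<0)
        q=p[m]; print(n,nm,m.sum(),np.round(np.median(q,0),1),np.round(q.min(0),1),np.round(q.max(0),1))
        t=q[q[:,2]>q[:,2].max()-4]; print("  top",np.round(t.mean(0),1),np.round((t.min(0)+t.max(0))/2,1),len(t))
    # rack top white
    m=(c.min(-1)>120)&(abs(p[...,2]-50)<4)&(p[...,1]<-100)
    q=p[m][:,:2].astype(np.float32); 
    if len(q): print(n,"rack",len(q),cv2.minAreaRect(q))
    # bodies above 60 near mould
    m=(p[...,2]>70)&(p[...,0]>350)&(p[...,0]<640)&(p[...,1]>40)&(p[...,1]<330)
    q=p[m]; print(n,"upper",len(q), q.min(0),q.max(0))
    for z in range(70,290,20):
        s=q[(q[:,2]>z)&(q[:,2]<z+20)]
        if len(s)>5: print("   ",z,len(s),np.round(np.median(s,0)),np.round(s.min(0)),np.round(s.max(0)))
p=P["wrist"];d=D["wrist"]
print("hole",onz("wrist",d,226,210,40),p[210,215],p[210,240])
for u,v in((145,208),(302,177),(279,46),(112,92)): print(u,v,onz("wrist",d,u,v,40).round(1),p[v,u].round(1))
for u,v in((203,196),(212,231),(251,222)): print(u,v,onz("wrist",d,u,v,40).round(1))
E
```

```text
scene red 33 [ 530.  -241.1   96.2] [ 518.4 -250.5   92.9] [ 538.7 -230.3   98.5]
  top [ 529.2 -240.4   96.3] [ 528.6 -240.4   96.5] 32
scene blue 30 [ 444.3 -272.5   95.6] [ 435.8 -282.1   92. ] [ 456.  -262.3   98.1]
  top [ 445.3 -272.    96. ] [ 445.9 -272.2   96.3] 23
scene rack 449 ((597.3880615234375, -257.40399169921875), (408.9838562011719, 115.86935424804688), 3.770415782928467)
scene upper 1609 [394.85197659  40.01628285  70.36095814] [596.02060191 184.87724668 434.32004096]
    70 169 [535. 166.  79.] [397. 133.  70.] [596. 180.  90.]
    90 160 [541. 167. 100.] [397. 134.  90.] [595. 180. 110.]
    110 156 [544. 168. 120.] [399. 136. 110.] [596. 181. 130.]
    130 141 [559. 171. 139.] [396. 137. 130.] [595. 182. 150.]
    150 174 [538. 170. 161.] [398. 138. 150.] [595. 183. 170.]
    170 184 [541. 172. 181.] [395. 139. 170.] [594. 185. 190.]
    190 338 [522. 166. 196.] [397. 127. 190.] [594. 185. 210.]
    210 91 [516. 162. 220.] [468. 155. 210.] [520. 169. 230.]
    230 140 [501. 161. 242.] [468. 146. 230.] [520. 170. 245.]
side red 97 [ 523.3 -251.    96.8] [ 512.8 -
[... 728 characters left out ...]
95. 119. 150.] [594. 170. 170.]
    170 354 [479. 143. 181.] [395. 120. 170.] [592. 172. 190.]
    190 374 [479. 144. 196.] [395. 119. 190.] [583. 178. 210.]
    210 129 [489. 147. 219.] [468. 138. 210.] [518. 157. 230.]
    230 142 [492. 150. 240.] [467. 140. 230.] [520. 164. 245.]
hole [540.46720344 -41.88161726  40.        ] [527.26017944 -42.08743957  39.56104895] [557.0467495  -41.92970076  39.68873573]
145 208 [439.1 -40.1  40. ] [439.  -40.1  39.8]
302 177 [628.9  -1.8  40. ] [635.7 -10.7  -1.7]
279 46 [601.  147.3  40. ] [ 6.042e+02  1.569e+02 -4.000e-01]
112 92 [404.7 103.7  40. ] [404.4 103.8  39.3]
203 196 [513.7 -24.7  40. ]
212 231 [522.5 -68.9  40. ]
251 222 [570.  -56.9  40. ]
```

```bash
python3 - <<'E'
import cv2
a=cv2.imread("pics/scene0.png")[110:260,140:350];b=cv2.imread("pics/side0.png")[110:350,180:420]
cv2.imwrite("pics/a.png",cv2.resize(a,None,fx=3.6,fy=3.6,interpolation=3));cv2.imwrite("pics/b.png",cv2.resize(b,None,fx=2.5,fy=2.5,interpolation=3))
E
```

```text
(no output)
```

View pics/a.png

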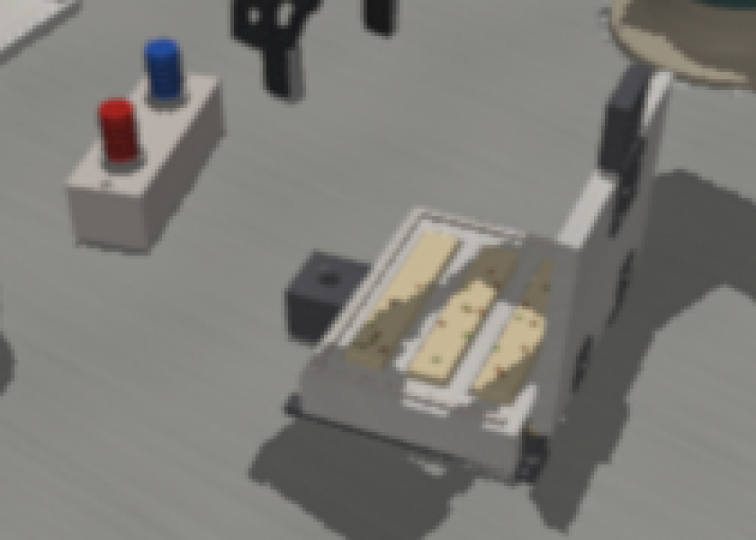

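View pics/b.png

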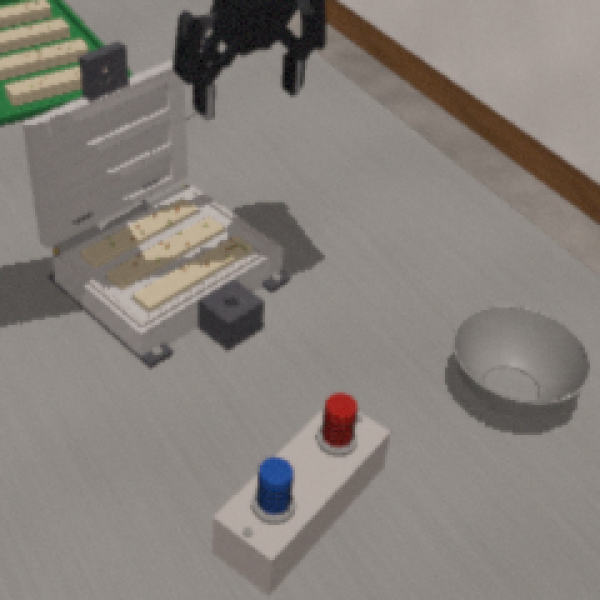

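```bash
python3 - <<'E'
from h import *
D={n:dict(np.load(f"pics/{n}0.npz")) for n in("scene","side","wrist")}
P={n:pts(n,D[n]) for n in D}
a=.24; ex=np.array([np.cos(a),np.sin(a)]);ey=np.array([-np.sin(a),np.cos(a)])
H=np.array([497.3,134.9])
for n in("scene","side"):
    p=P[n]; m=(p[...,2]>70)&(p[...,2]<250)&(p[...,0]>390)&(p[...,0]<610)&(p[...,1]>100)&(p[...,1]<200)
    q=p[m]
    for it in range(6):
        A=np.c_[q[:,0]-H[0],q[:,2]-40,np.ones(len(q))]; c=np.linalg.lstsq(A,q[:,1]-H[1],rcond=None)[0]
        r=q[:,1]-H[1]-A@c; q=q[abs(r)<max(2.,2*r.std())]
    print(n,len(q),r.std(),c,"yaw",np.arctan(c[0]),"theta",np.pi/2-np.arctan(-c[1]*np.cos(np.arctan(c[0]))),"offset",c[2]*np.cos(a))
p=P["wrist"]; m=(abs(p[...,2]-40)<3)&(p[...,1]<150)&(p[...,1]>-80)&(p[...,0]>380)&(p[...,0]<660)
m2=m.astype(np.uint8)*255; cv2.imwrite("pics/m.png",m2)
# edges of the mould per fixed colour height 45/40
q=p[(abs(p[...,2]-42)<5)&(p[...,1]<150)&(p[...,1]>-80)&(p[...,0]>380)&(p[...,0]<660)][:,:2]
for a in(.2,.22,.24,.26):
    R=np.array([[np.cos(a),np.sin(a)],[-np.sin(a),np.cos(a)]]); l=q@R.T
    print(a,np.percentile(l,[.3,1,99,99.7],axis=0).round(1).tolist())
E
```

```text
scene 1075 2.114598787899084 [ 0.21967333  0.0409583  21.0031021 ] yaw 0.2162386920512151 theta 1.6107794435877916 offset 20.401110656663434
side 2788 3.0643269312652937 [0.23614794 0.04033026 6.01555172] yaw 0.23189954875083757 theta 1.6100268667686644 offset 5.843133822937532
0.2 [[417.8, -168.7], [420.3, -163.8], [615.3, 29.8], [617.2, 32.5]]
0.22 [[417.1, -179.2], [418.9, -174.3], [614.2, 19.0], [615.6, 22.1]]
0.24 [[415.8, -189.5], [417.7, -184.7], [612.9, 8.8], [614.4, 11.8]]
0.26 [[413.9, -199.7], [416.5, -194.8], [611.5, -1.1], [613.3, 2.3]]
```

>>> {"fn": "arm_command", "kwargs": {
  "commands": [
    [1,0,0,-30,-0.12],
    [1,0,0,-30,-0.12],
    [1,0,0,-30,0],
    [1,30,-6,0,0],
    [1,30,-6,0,0],
    [1,30,-6,0,0],
    [1,30,-6,0,0],
    [1,30,-6,0,0],
    [1,30,-6,0,0],
    [1,30,-6,0,0],
    [1,0,0,0,0],
    [1,0,0,0,0]
  ],
  "grip_force": 60
}}

```text
time_s: 1.35
ee_pos: [484.1, 194.2, 321.2]
eef_rot: [1.937, 2.472, -0.001]
force: [0.5, -0.2, 0.3]
grip_width: -0.2
```

```bash
cat > look.py <<'E'
import sys
from h import *
from rig import env,vision
s=env.sense(); print({k:np.round(s[k],3).tolist() for k in("time_s","joints","ee_pos","eef_rot","force","grip_width")})
t=sys.argv[1]
for n in sys.argv[2:]:
    d=vision.read_camera(n); cv2.imwrite(f"pics/{n}{t}.png",d["color"]); np.savez(f"pics/{n}{t}.npz",**d)
E
python3 look.py 1 scene side wrist
```

```text
{'time_s': 1.35, 'joints': [0.249, 0.156, 1.445, -0.001, 1.541, 0.007], 'ee_pos': [484.062, 194.175, 321.191], 'eef_rot': [1.937, 2.472, -0.001], 'force': [0.451, -0.152, 0.304], 'grip_width': -0.213}
```

View pics/scene1.png

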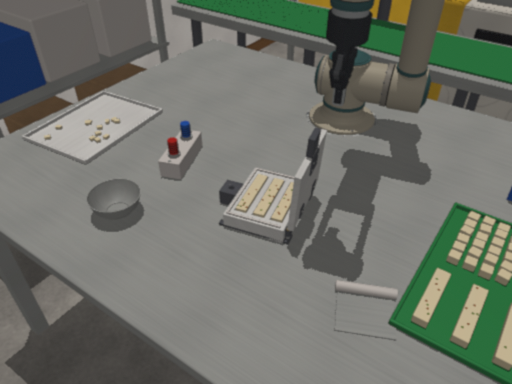

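View pics/wrist1.png

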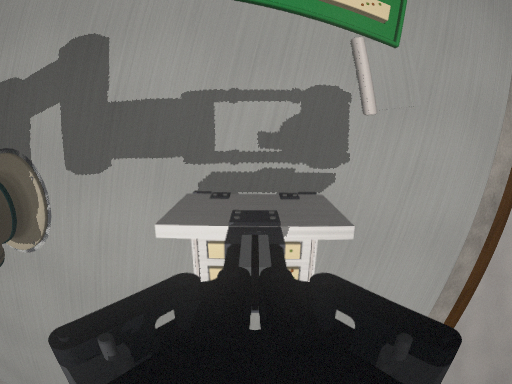

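>>> {"fn": "arm_command", "kwargs": {
  "commands": [
    [1,0,0,25,0],
    [1,0,0,25,0],
    [1,0,0,25,0],
    [1,0,0,25,0],
    [1,0,0,25,0],
    [1,-10,0,0,0],
    [1,-10,0,0,0],
    [1,-10,0,0,0],
    [1,-10,0,2,0],
    [1,-10,0,3,0]
  ]
}}

```text
time_s: 2.5
ee_pos: [498.4, 145.2, 195.2]
eef_rot: [1.938, 2.468, 0.009]
force: [0.4, 1.8, 2.7]
grip_width: -0.3
```

>>> {"fn": "arm_command", "kwargs": {
  "commands": [
    [1,-8,0,4,0],
    [1,-8,0,4,0],
    [1,-8,0,4,0],
    [1,-8,0,4,0],
    [1,-8,0,4,0]
  ]
}}

```text
time_s: 3.0
ee_pos: [505.8, 105.7, 170.8]
eef_rot: [1.939, 2.471, -0.001]
force: [-0.8, 0.8, 1.5]
grip_width: 0.3
```

```bash
python3 look.py 2 side
```

```text
{'time_s': 3.0, 'joints': [0.072, 0.232, 1.725, -0.001, 1.186, -0.168], 'ee_pos': [505.766, 105.683, 170.772], 'eef_rot': [1.939, 2.471, -0.001], 'force': [-0.817, 0.833, 1.497], 'grip_width': 0.28}
```

View pics/side2.png

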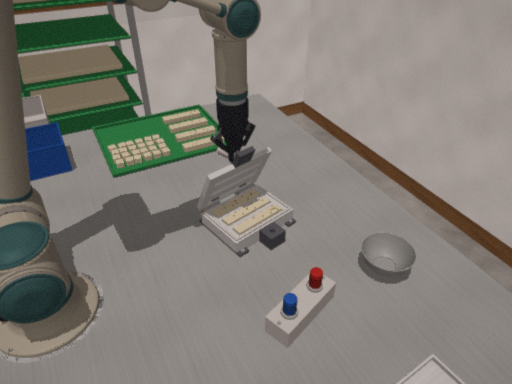

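The side view shows the top half leaning forward (lug near 243,155), fingertips behind it; rack and bowl untouched. I continue.

>>> {"fn": "arm_command", "kwargs": {
  "commands": [
    [1,-8,0,4,0],
    [1,-8,0,4,0],
    [1,-8,0,4,0],
    [1,-8,0,4,0],
    [1,-8,0,4,0],
    [1,-8,0,5,0],
    [1,-8,0,6,0],
    [1,0,0,0,0],
    [1,0,0,0,0],
    [1,0,0,0,0],
    [1,0,0,0,0],
    [1,0,0,0,0]
  ]
}}

```text
time_s: 4.25
ee_pos: [519.1, 52.5, 140.6]
eef_rot: [1.939, 2.472, 0.001]
force: [0.4, -0.1, -0.0]
grip_width: 0.1
```

```bash
python3 look.py 3 side scene
```

```text
{'time_s': 4.25, 'joints': [-0.033, 0.265, 1.76, 0.0, 1.115, -0.273], 'ee_pos': [519.081, 52.454, 140.559], 'eef_rot': [1.939, 2.472, 0.001], 'force': [0.419, -0.134, -0.005], 'grip_width': 0.137}
```

View pics/side3.png

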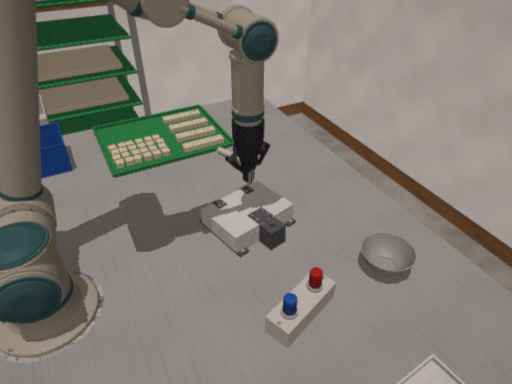

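View pics/scene3.png

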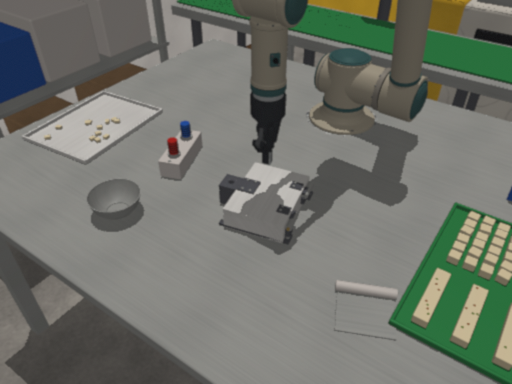

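>>> {"fn": "arm_command", "kwargs": {
  "commands": [
    [0.5,0,0,-30,0],
    [0.5,0,0,-30,0],
    [0.5,-20,0,-30,0],
    [0.5,-20,0,0,0],
    [0.5,-20,0,0,0],
    [0.5,-14,0,0,0],
    [0.5,0,0,0,0],
    [0.5,0,0,0,0],
    [0.5,0,0,0,0]
  ]
}}

```text
time_s: 5.25
ee_pos: [536.2, -18.9, 230.0]
eef_rot: [-1.938, -2.471, -0.0]
force: [0.4, -0.2, 0.9]
grip_width: 42.9
```

```bash
python3 look.py 4 wrist
```

```text
{'time_s': 5.25, 'joints': [-0.165, 0.219, 1.587, 0.001, 1.336, -0.406], 'ee_pos': [536.22, -18.916, 230.041], 'eef_rot': [-1.938, -2.471, -0.0], 'force': [0.354, -0.242, 0.937], 'grip_width': 42.863}
```

View pics/wrist4.png

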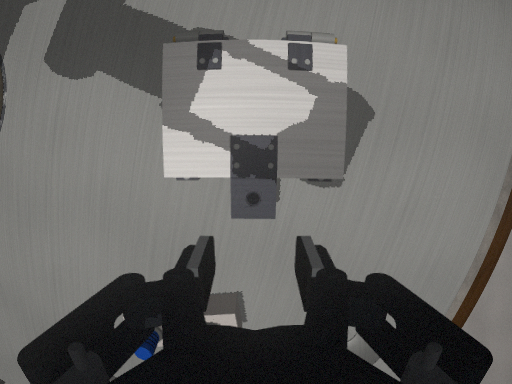

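```bash
python3 - <<'E'
from h import *
d=dict(np.load("pics/wrist4.npz"));p=pts("wrist",d);g=d["color"].mean(-1)
print(np.round(g[190:208,243:264]).astype(int))
m=np.zeros_like(g,np.uint8); w=g[188:210,240:268]; 
m[188:210,240:268]=(w<38); n,l,s,c=cv2.connectedComponentsWithStats(m)
k=1+np.argmax(s[1:,4]);print(s[k],c[k])
lug=p[(g>40)&(g<90)]; 
v,u=np.mgrid[:384,:512]
sel=(u>234)&(u<272)&(v>182)&(v<214)&(m==0); print("lug z",np.percentile(p[sel][:,2],[5,50,95]))
z=np.median(p[sel][:,2])
print("hole",onz("wrist",d,*c[k],z))
# lug edges (pixel) at mid
for row in(195,205): print(np.round(g[row,225:285]).astype(int))
for pp in((231,205),(275.5,205)): print(onz("wrist",d,*pp,z))
for pp in((140,90),(255,100),(200,165)): print(p[int(pp[1]),int(pp[0])])
pl=p[(u>170)&(u<340)&(v>75)&(v<175)&~((u>225)&(u<282)&(v>130))]; pl=pl[(pl[:,2]>40)]
A=np.c_[pl[:,:2]-[517,54],np.ones(len(pl))]; print(np.linalg.lstsq(A,pl[:,2],rcond=None)[0])
E
```

```text
[[81 80 75 73 74 73 80 77 79 80 80 78 79 79 77 79 79 78 81 78 78]
 [79 78 77 75 75 74 80 72 73 68 70 67 72 75 72 77 79 75 76 79 79]
 [78 79 80 82 78 74 68 66 66 58 56 56 67 64 72 79 78 76 70 76 80]
 [81 76 82 80 73 65 61 55 48 47 45 49 50 53 67 69 74 77 73 81 77]
 [80 79 81 78 61 58 53 48 41 41 42 45 48 48 49 65 68 80 72 81 79]
 [80 81 80 62 58 51 44 46 38 43 44 44 45 42 43 56 67 75 75 76 78]
 [79 81 79 53 57 45 42 45 44 44 47 44 42 43 42 50 63 67 77 78 78]
 [82 77 78 57 44 45 42 42 44 42 44 45 44 42 41 46 54 65 76 80 76]
 [79 80 73 63 47 44 45 43 43 39 43 40 44 43 45 42 51 66 76 79 79]
 [79 76 69 63 53 43 50 46 53 43 42 43 49 46 48 44 58 63 73 76 77]
 [79 78 71 63 54 45 47 47 50 43 47 49 49 49 44 44 62 52 70 73 76]
 [79 80 75 64 61 48 46 42 44 42 48 42 46 42 43 52 66 65 76 76 79]
 [79 81 83 71 65 63 49 45 45 45 41 42 43 45 49 62 68 72 77 77 81]
 [79 80 80 74 66 62 58 47 48 40 42 42 46 49 60 67 72 74 79 79 79]
 [81 80 78 82 78 65 58 61 60 54 56 60 61 60 64 70 76 79 78 75 77]
 [79 78 77 77 78 73 70 51 50 59 62 64 67 66 69 77 78 79 78 77 74]
 [80 77 75 71 70 74 67 65 66 67 68 67 74 75 73 76 77 77 77 77 77]
 [76 75 72 74 75 77 77 74 73 77 74 77 77 77 81 78 79 77 76 75 78]]Traceback (most recent call last):
  File "<stdin>", line 6, in <module>
    return _wrapfunc(a, 'argmax', axis=axis, out=out, **kwds)
    return bound(*args, **kwds)
ValueError: attempt to get argmax of an empty sequence
```

>>> {"fn": "arm_command", "kwargs": {
  "commands": [
    [0.45,0,0,-30,0],
    [0.45,-10,0,-20,0],
    [0.45,-30,-10,0,0],
    [0.45,-30,-10,0,0],
    [0.45,-30,-10,0,0],
    [0.45,-30,-10,0,0],
    [0.45,-30,-10,0,0],
    [0.45,-20,0,0,0],
    [0.45,0,0,0,0],
    [0.45,0,0,0,0]
  ]
}}

```text
time_s: 6.3
ee_pos: [531.1, -205.6, 280.0]
eef_rot: [-1.939, -2.47, -0.002]
force: [-0.4, 0.6, 0.7]
grip_width: 46.8
```

```bash
python3 look.py 5 wrist
```

```text
{'time_s': 6.3, 'joints': [-0.492, 0.245, 1.428, 0.001, 1.469, -0.732], 'ee_pos': [531.111, -205.565, 280.024], 'eef_rot': [-1.939, -2.47, -0.002], 'force': [-0.354, 0.561, 0.693], 'grip_width': 46.809}
```

View pics/wrist5.png

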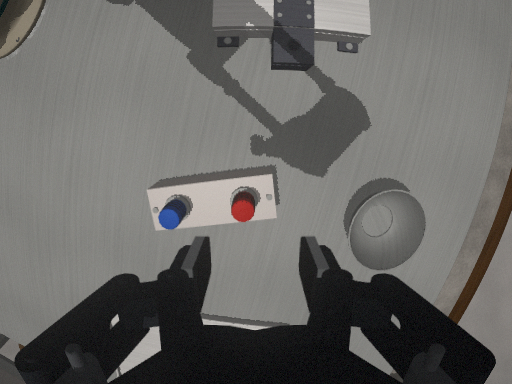

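```bash
python3 - <<'E'
from h import *
d=dict(np.load("pics/wrist4.npz"));p=pts("wrist",d);g=d["color"].mean(-1)
v,u=np.mgrid[:384,:512]
def cen(m):
    n,l,s,c=cv2.connectedComponentsWithStats(m.astype(np.uint8)); k=1+np.argmax(s[1:,4]); return c[k],s[k]
m=(g<58)&(u>240)&(u<268)&(v>188)&(v<210); c,s=cen(m); print(c,s)
sel=(u>234)&(u<272)&(v>182)&(v<214)&(g>65); z=np.median(p[sel][:,2])
A=np.c_[p[sel][:,:2]-[540,-42],np.ones(sel.sum())]; co=np.linalg.lstsq(A,p[sel][:,2],rcond=None)[0]
print("lug z",np.percentile(p[sel][:,2],[5,50,95]),co); print("hole",onz("wrist",d,*c,z))
for row in(195,205):
    r=g[row]; print([(i,int(r[i])) for i in list(range(226,236))+list(range(270,282))])
pl=p[(u>170)&(u<340)&(v>75)&(v<172)&~((u>225)&(u<282)&(v>130))]
A=np.c_[pl[:,:2]-[517,54],np.ones(len(pl))]; print("plate",np.linalg.lstsq(A,pl[:,2],rcond=None)[0])
d=dict(np.load("pics/wrist5.npz"));p=pts("wrist",d);b,gg,r=np.moveaxis(d["color"].astype(int),-1,0)
for nm,m in(("red",(r>90)&(gg<60)&(b<60)),("blue",(b>90)&(r<60)&(gg<110))):
    m=m&(v<240); c,s=cen(m); q=p[m]; print(nm,c,s,"z",np.percentile(q[:,2],[5,50,95]))
    t=m&(p[...,2]>94); ct=np.array([u[t].mean(),v[t].mean()]); print("  top c",ct,t.sum(),onz("wrist",d,*ct,98).round(1), "mean pts",p[t].mean(0).round(1),np.round([p[t].min(0),p[t].max(0)],1).tolist())
m=(d["color"].min(-1)>120)&(abs(p[...,2]-50)<4)&(v>160)&(v<235)&(u<285)
print(cv2.minAreaRect(p[m][:,:2].astype(np.float32)))
# second hole view
g=d["color"].mean(-1)
print(p[(u>275)&(u<310)&(v>40)&(v<64)][:,2].mean())
for (a,bb) in((240,190),(260,200),(243,190)): print(p[bb,a].round(1))
E
python3 - <<'E'
import cv2
a=cv2.imread("pics/wrist5.png")[155:245,140:290];cv2.imwrite("pics/c.png",cv2.resize(a,None,fx=5,fy=5,interpolation=3))
E
```

```text
[252.63492063 198.08730159] [246 192  14  14 126]
lug z [56.31784263 57.50264978 58.81372706] [-4.62564973e-02  1.98166540e-01  5.75231654e+01]
hole [538.96262949 -40.75489742  57.50264978]
[(226, 130), (227, 132), (228, 126), (229, 130), (230, 116), (231, 88), (232, 82), (233, 84), (234, 80), (235, 79), (270, 79), (271, 81), (272, 77), (273, 77), (274, 77), (275, 76), (276, 77), (277, 78), (278, 79), (279, 118), (280, 132), (281, 131)]
[(226, 128), (227, 129), (228, 126), (229, 130), (230, 120), (231, 84), (232, 76), (233, 76), (234, 79), (235, 79), (270, 78), (271, 75), (272, 73), (273, 78), (274, 78), (275, 75), (276, 125), (277, 133), (278, 127), (279, 131), (280, 127), (281, 131)]
plate [ 3.69173193e-03 -1.56096412e-02  5.70571690e+01]
red [242.48293963 210.02624672] [232 200  23  22 381] z [95.84274226 97.39861096 98.58689269]
  top c [242.48293963 210.02624672] 381 [ 526.6 -246.6   98. ] mean pts [ 526.6 -246.5   98.2] [[513.8, -260.3, 94.5], [539.6, -139.1, 422.3]]
blue [168.63719512 218.32317073] [159 208  21  21 328] z [95.93462081 97.51308938 98.79485919]
  top c [168.63190184 218.32515337] 326 [ 443.1 -278.2   98. ] mean pts [ 442.9 -278.5   97.5] [[430.1, -292.3, 94.8], [455.4, -266.5, 99.6]]
((484.380859375, -264.018798828125), (170.59210205078125, 60.934776306152344), 20.922325134277344)
56.397584893239205
[ 519.  -235.3   55. ]
[ 547.5 -243.8   49.1]
[ 522.7 -234.5   54.9]
```

View pics/c.png

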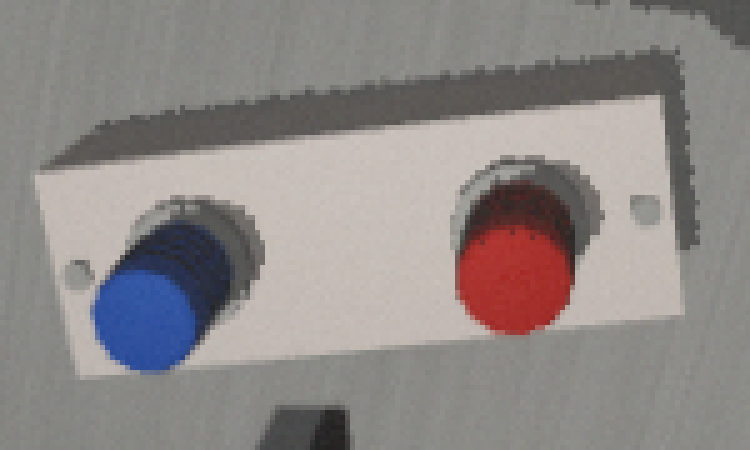

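>>> {"fn": "arm_command", "kwargs": {
  "commands": [
    [0.45,-19.4,-7,0,0],
    [0.45,-19.4,-7.1,0,0],
    [0.45,0,0,30,0],
    [0.45,0,0,30,0],
    [0.45,0,0,30,0],
    [0.45,0,0,30,0],
    [0.45,0,0,30,0],
    [0.45,0,0,30,0],
    [0.45,0,0,20,0],
    [0.45,0,0,20,0],
    [0.45,0,0,0,0],
    [0.45,0,0,0,0]
  ]
}}

```text
time_s: 7.55
ee_pos: [526.8, -246.4, 60.6]
eef_rot: [-1.938, -2.472, -0.001]
force: [1.0, -0.5, -0.5]
grip_width: 46.7
```

```bash
python3 look.py 6 wrist side
```

```text
{'time_s': 7.55, 'joints': [-0.557, 0.428, 1.733, 0.0, 0.981, -0.799], 'ee_pos': [526.762, -246.401, 60.641], 'eef_rot': [-1.938, -2.472, -0.001], 'force': [0.955, -0.489, -0.452], 'grip_width': 46.655}
```

View pics/wrist6.png

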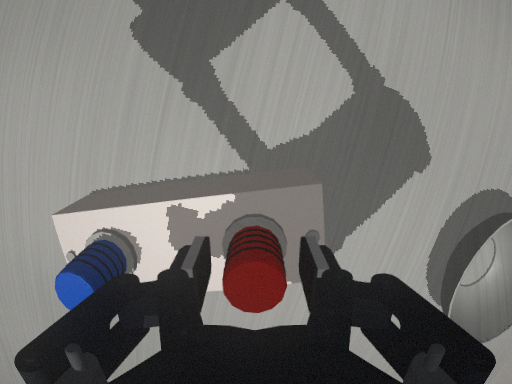

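View pics/side6.png

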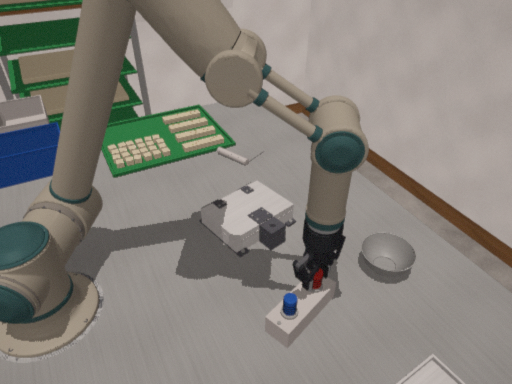

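Pin centred between the fingers (255,270), corer clear at (75,285). Close.

>>> {"fn": "arm_command", "kwargs": {
  "commands": [
    [1,0,0,1,0],
    [1,0,0,0,0],
    [1,0,0,0,0],
    [1,0,0,0,0],
    [1,0,0,0,0],
    [1,0,0,0,0]
  ],
  "grip_force": 100
}}

```text
time_s: 8.25
ee_pos: [527.2, -247.8, 60.8]
eef_rot: [1.938, 2.469, 0.001]
force: [-0.7, 1.2, 5.8]
grip_width: 25.8
```

```bash
python3 look.py 7 wrist
```

```text
{'time_s': 8.25, 'joints': [-0.559, 0.428, 1.733, 0.001, 0.978, -0.799], 'ee_pos': [527.152, -247.771, 60.799], 'eef_rot': [1.938, 2.469, 0.001], 'force': [-0.708, 1.169, 5.805], 'grip_width': 25.777}
```

>>> {"fn": "arm_command", "kwargs": {
  "commands": [
    [1,0,0,-5,0],
    [1,0,0,-10,0],
    [1,0,0,-15,0],
    [1,0,0,-20,0],
    [1,0,0,-20,0],
    [1,0,0,-20,0],
    [1,0,0,-20,0],
    [1,0,0,0,0],
    [1,0,0,0,0]
  ]
}}

```text
time_s: 9.2
ee_pos: [526.1, -247.4, 169.4]
eef_rot: [1.94, 2.471, 0.0]
force: [0.1, -0.3, -0.0]
grip_width: 26.1
```

```bash
python3 look.py 8 wrist side scene
```

```text
{'time_s': 9.2, 'joints': [-0.559, 0.326, 1.591, 0.0, 1.225, -0.799], 'ee_pos': [526.082, -247.38, 169.387], 'eef_rot': [1.94, 2.471, 0.0], 'force': [0.066, -0.255, -0.046], 'grip_width': 26.124}
```

View pics/wrist8.png

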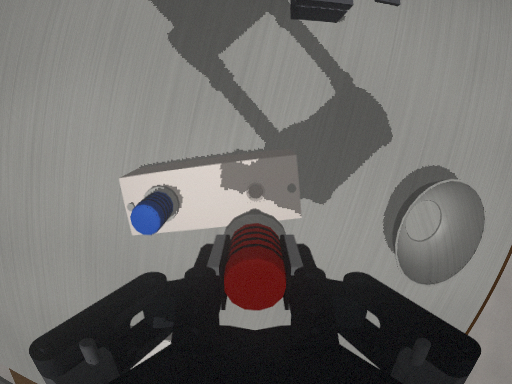

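View pics/side8.png

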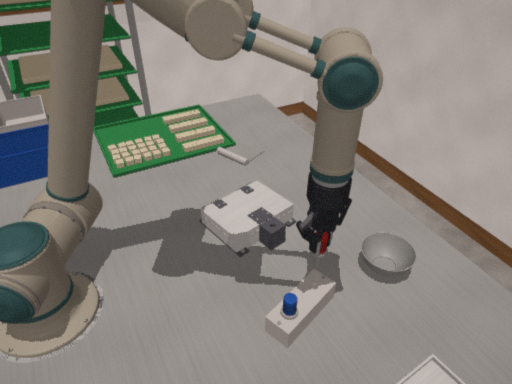

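View pics/scene8.png

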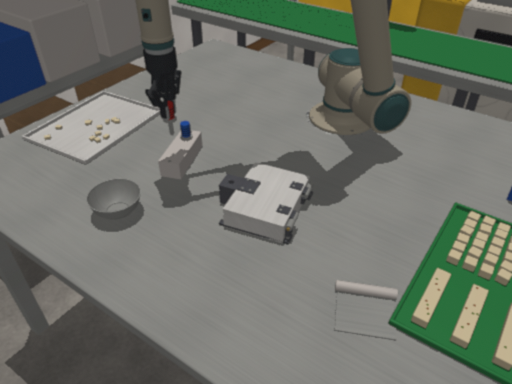

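>>> {"fn": "arm_command", "kwargs": {
  "commands": [
    [1,10,3,-7.6,0],
    [1,20,6,0,0],
    [1,25,8,0,0],
    [1,25,8,0,0],
    [1,25,8,0,0],
    [1,25,8,0,0],
    [1,25,8,0,0],
    [1,22,6,0,0],
    [1,20,6,0,0],
    [1,0,0,0,0],
    [1,0,0,0,0],
    [1,0,0,0,0]
  ]
}}

```text
time_s: 10.55
ee_pos: [538.7, -42.1, 176.9]
eef_rot: [1.94, 2.471, -0.001]
force: [-0.3, -0.5, -0.5]
grip_width: 26.2
```

```bash
python3 look.py 9 wrist; python3 - <<'E'
from h import *
o=[]
for t in(8,9):
    a=cv2.imread(f"pics/wrist{t}.png"); o.append(cv2.resize(a[165:225,220:310],None,fx=6,fy=4.9,interpolation=0))
cv2.imwrite("pics/d.png",np.vstack(o))
E
```

```text
{'time_s': 10.55, 'joints': [-0.206, 0.261, 1.667, -0.001, 1.214, -0.446], 'ee_pos': [538.728, -42.089, 176.913], 'eef_rot': [1.94, 2.471, -0.001], 'force': [-0.316, -0.507, -0.492], 'grip_width': 26.153}
```

View pics/d.png

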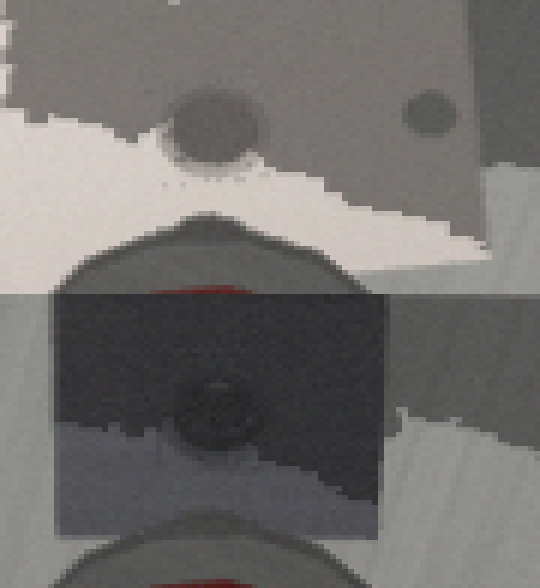

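View pics/wrist9.png

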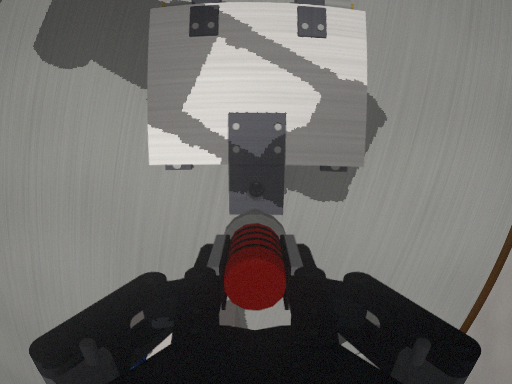

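```bash
python3 - <<'E'
from h import *
for t in(8,9):
    g=cv2.imread(f"pics/wrist{t}.png").mean(-1)
    print(t); print("cols 244..270, rows 180..203")
    for r in range(180,203): print(r,*np.round(g[r,244:270]).astype(int))
E
```

```text
8
cols 244..270, rows 180..203
180 118 116 115 120 118 116 117 117 114 116 115 115 113 118 116 116 114 115 114 117 117 117 117 115 115 115
181 118 118 119 118 117 117 114 116 118 116 113 117 111 118 111 119 118 121 121 116 116 117 115 118 116 119
182 119 118 118 113 117 113 116 117 118 113 107 108 114 113 114 116 117 116 119 112 117 115 115 116 114 115
183 111 113 117 116 117 113 117 112 104 105 103 106 105 101 108 108 109 117 114 117 115 116 116 113 119 119
184 116 117 119 115 117 113 105 103 101 99 100 97 97 101 102 104 103 108 117 118 113 114 118 117 116 115
185 118 118 119 115 118 106 105 101 96 92 96 91 93 96 96 99 98 104 111 117 116 116 117 120 117 116
186 120 118 119 115 103 106 101 93 94 96 97 96 96 93 93 97 93 102 105 109 118 117 116 118 114 117
187 118 116 117 111 107 101 92 93 95 96 97 95 97 94 94 97 94 99 104 104 115 116 118 114 117 117
188 116 120 115 109 107 92 93 95 95 97 95 94 95 95 93 94 89 93 103 105 112 116 119 116 116 117
189 116 120 114 107 128 97 94 93 93 92 97 96 92 96 91 93 97 96 97 105 105 115 114 118 116 117
190 115 116 136 142 128 95 94 92 95 92 97 96 94 95
[... 2476 characters left out ...]
43 42 41 41 41 41 39 49 49 51 50 48 51 51 53
195 86 85 76 83 71 67 64 54 43 42 44 43 39 42 42 46 46 58 47 50 45 54 53 51 52 50
196 87 87 76 84 82 69 61 61 55 52 47 42 41 40 50 51 58 65 63 51 50 50 51 49 49 48
197 82 80 76 84 84 77 69 65 63 62 62 60 59 57 67 67 68 70 73 55 48 52 52 49 50 50
198 82 82 77 83 83 81 80 74 67 57 64 67 65 65 72 67 66 73 76 51 50 50 51 46 51 51
199 83 80 76 79 83 84 82 81 78 73 67 68 69 68 74 68 78 80 82 74 77 76 52 49 46 48
200 80 83 81 81 85 84 81 83 79 75 72 72 75 73 72 75 78 76 71 73 79 81 75 77 76 77
201 86 83 84 84 83 82 82 83 78 79 84 82 79 82 76 80 77 79 79 80 81 82 81 81 80 82
202 85 83 82 86 85 82 85 81 84 84 86 84 83 82 85 85 83 82 85 82 81 85 83 85 83 83
```

>>> {"fn": "arm_command", "kwargs": {
  "commands": [
    [1,0.7,0.5,10,0],
    [1,0,0,15,0],
    [1,0,0,15,0],
    [1,0,0,10,0],
    [1,0,0,8,0],
    [1,0,0,0,0],
    [1,0,0,0,0]
  ]
}}

```text
time_s: 11.3
ee_pos: [539.3, -41.0, 119.0]
eef_rot: [1.94, 2.471, 0.0]
force: [0.2, 0.9, -1.0]
grip_width: 26.0
```

```bash
python3 look.py 10 side scene; python3 - <<'E'
from h import *
a=cv2.imread("pics/side10.png")[190:270,215:315];b=cv2.imread("pics/scene10.png")[120:220,190:290]
cv2.imwrite("pics/e.png",np.hstack([cv2.resize(a,(400,400),interpolation=3),cv2.resize(b,(400,400),interpolation=3)]))
E
```

```text
{'time_s': 11.3, 'joints': [-0.205, 0.313, 1.751, -0.0, 1.078, -0.444], 'ee_pos': [539.35, -40.993, 118.998], 'eef_rot': [1.94, 2.471, 0.0], 'force': [0.25, 0.945, -0.993], 'grip_width': 25.977}
```

View pics/e.png

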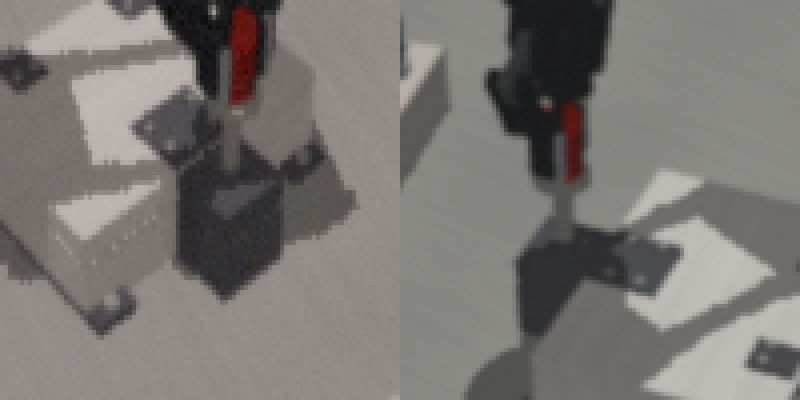

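>>> {"fn": "arm_command", "kwargs": {
  "commands": [
    [1,0,0,3,0],
    [1,0,0,2,0],
    [1,0,0,2,0],
    [1,0,0,2,0],
    [1,0,0,2,0],
    [1,0,0,0,0]
  ]
}}

```text
time_s: 12.0
ee_pos: [539.0, -40.8, 107.6]
eef_rot: [-1.939, -2.471, 0.0]
force: [-0.2, -0.3, -0.9]
grip_width: 26.0
```

>>> {"fn": "arm_command", "kwargs": {
  "commands": [
    [1,0,0,3,0],
    [1,0,0,3,0],
    [1,0,0,2,0],
    [1,0,0,2,0],
    [1,0,0,2,0],
    [1,0,0,2,0],
    [1,0,0,0,0]
  ]
}}

```text
time_s: 12.7
ee_pos: [539.1, -40.9, 93.7]
eef_rot: [1.94, 2.471, -0.0]
force: [0.9, -0.1, -1.8]
grip_width: 26.0
```

>>> {"fn": "arm_command", "kwargs": {
  "commands": [
    [1,0,0,3,0],
    [1,0,0,3,0],
    [1,0,0,3,0],
    [1,0,0,3,0],
    [1,0,0,3,0],
    [1,0,0,3,0],
    [1,0,0,3,0],
    [1,0,0,0,0]
  ]
}}

```text
time_s: 13.5
ee_pos: [539.2, -40.9, 72.5]
eef_rot: [-1.939, -2.471, 0.0]
force: [0.5, -0.6, -2.4]
grip_width: 26.3
```

>>> {"fn": "arm_command", "kwargs": {
  "commands": [
    [1,0,0,1,0],
    [1,0,0,1,0],
    [1,0,0,1,0],
    [1,0,0,1,0],
    [1,0,0,1,0],
    [1,0,0,1,0],
    [1,0,0,0,0],
    [1,0,0,0,0]
  ],
  "grip_force": 120
}}

```text
time_s: 14.3
ee_pos: [539.2, -41.0, 67.2]
eef_rot: [1.939, 2.471, 0.0]
force: [-1.1, -1.6, 3.5]
grip_width: 26.0
```

>>> {"fn": "arm_command", "kwargs": {
  "commands": [
    [1,0,0,1,0],
    [1,0,0,1,0],
    [1,0,0,1,0],
    [1,0,0,0,0],
    [1,0,0,0,0]
  ]
}}

```text
time_s: 14.8
ee_pos: [539.3, -41.2, 64.8]
eef_rot: [1.939, 2.471, -0.0]
force: [-1.9, -1.1, 9.1]
grip_width: 25.6
```

>>> {"fn": "arm_command", "kwargs": {
  "commands": [
    [1,0,0,1,0],
    [1,0,0,1,0],
    [1,0,0,0,0],
    [1,0,0,0,0]
  ]
}}

```text
time_s: 15.2
ee_pos: [539.3, -41.2, 64.7]
eef_rot: [1.938, 2.47, 0.0]
force: [-5.9, -1.3, 20.5]
grip_width: 26.1
```

>>> {"fn": "arm_command", "kwargs": {
  "commands": [
    [1,0,0,0.5,0],
    [1,0,0,0,0],
    [1,0,0,0,0],
    [1,0,0,0,0],
    [1,0,0,0,0],
    [1,0,0,0,0]
  ]
}}

```text
time_s: 15.8
ee_pos: [539.4, -41.2, 64.7]
eef_rot: [1.938, 2.47, 0.001]
force: [-6.2, -0.7, 24.3]
grip_width: 26.2
```

```bash
python3 look.py 11 wrist side scene; python3 - <<'E'
from h import *
for t in(4,11):
    d=dict(np.load(f"pics/wrist{t}.npz"));p=pts("wrist",d)
    a=.24;o=p[...,:2]-[517,54.];x=o@[np.cos(a),np.sin(a)];y=o@[-np.sin(a),np.cos(a)]
    m=(abs(x)<90)&(abs(x)>35)&(y>-65)&(y<55)&(abs(p[...,2]-56)<8);A=np.c_[y[m],np.ones(m.sum())]
    print(t,m.sum(),np.linalg.lstsq(A,p[...,2][m],rcond=None)[0])
for n,(r0,r1,c0,c1) in(("side",(170,270,195,320)),("scene",(120,245,190,320))):
    a=cv2.imread(f"pics/{n}11.png")[r0:r1,c0:c1];cv2.imwrite(f"pics/f{n}.png",cv2.resize(a,None,fx=5,fy=4.5,interpolation=3))
E
```

```text
{'time_s': 15.8, 'joints': [-0.204, 0.371, 1.821, -0.001, 0.947, -0.444], 'ee_pos': [539.355, -41.201, 64.719], 'eef_rot': [1.938, 2.47, 0.001], 'force': [-6.174, -0.719, 24.258], 'grip_width': 26.211}
4 10944 [-1.55337748e-02  5.55905472e+01]
11 33772 [-4.31761559e-04  5.34973765e+01]
```

View pics/fside.png

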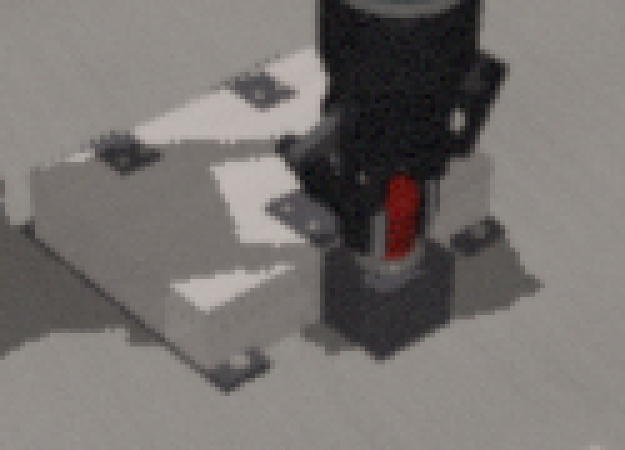

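View pics/fscene.png

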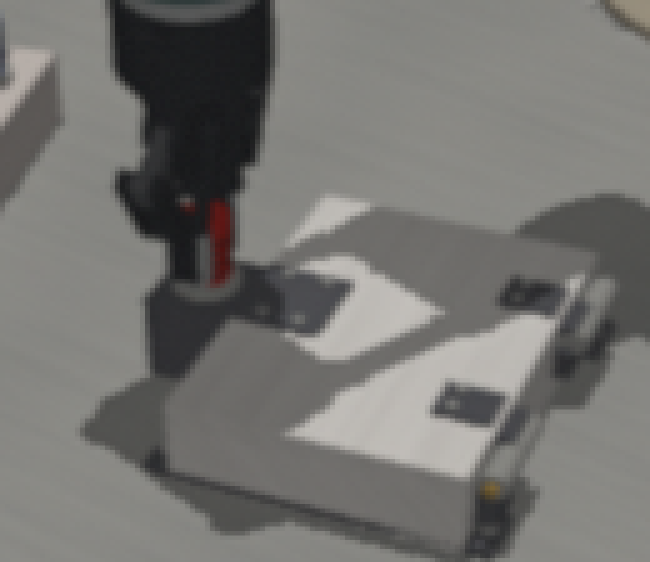

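View pics/wrist11.png

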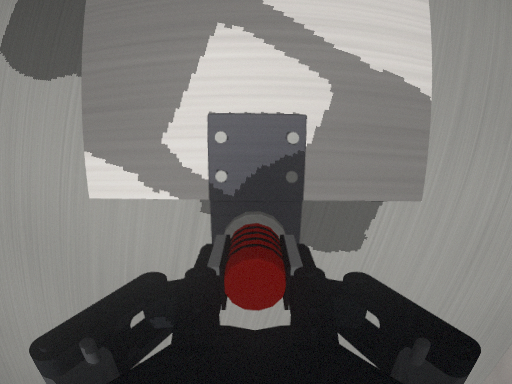

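View pics/scene11.png

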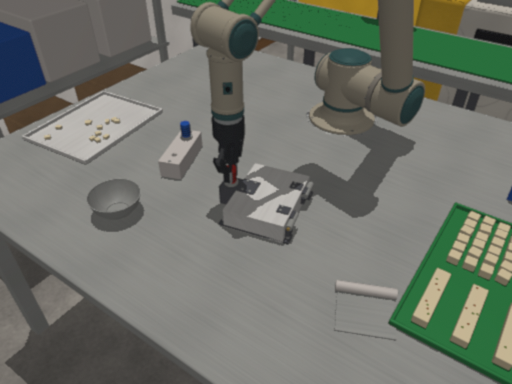

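Plate tilt fell from 0.0155 to about 0, the collar sits on the lug, 24 N of push is steady and z no longer drops; corer, bowl and scraper are in place. Hand in.

```bash
python3 -c "
from rig import job
print(job.close_job())"
```

```text
the job is handed in; nothing more can be done
None
```

The mould is shut and pinned, and the job was handed in at about 16 s of the 56 s allowed. I swung the top half down with closed fingers from behind and let it sink onto the seal. I then took the red pin from the rack, lined it up with the lug hole using the wrist camera, and pushed it down to the hard stop.

**Shut:** The top half's measured tilt fell from 0.0155 rad, resting on the seal, to about 0 (-0.0004). Its outer face at mid-plate measured 53.5 mm, against 54 mm expected when shut.

**Pressed down:** The wrist force was a steady 24 N, and the last 2.5 mm of commanded downward travel moved the tool only about 0.1 mm. The collar sits on the lug and the fingers still grip the pin at 120 N.

**Not moved:** In the pictures the corer, bowl and scraper are where they started.

**Small mismatches:**
- The finger opening on the 28 mm grip read about 26 mm.
- There was a sideways force of about 6 N while pressing.
- The first estimate of the hinge position from the plate fit was about 6 mm off. I did not use it for lining up the pin.

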